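# Clamp the teak billet in the cam jig and hold the lever

### The job

Push the teak billet square and flush into the fence corner of the clamping jig, its long side against the long fence and its end against the short fence. Only then swing the sprung cam lever a quarter turn to its highest lift, where its arm points straight away from the long fence and its eccentric presses hardest on the billet's free end, not past it. Finish holding the lever there, because it springs back when let go; leave the tuner box, bell, hammer and dividers where they are.

Things in the scene. Friction and masses are not known exactly. Their poses are not given: they have to be found in the camera images.
- corner (a point): Inner corner of the two dark wooden fences, at the top face of the jig board (fixed plywood 240 x 320 x 18 mm on the counter). Axes are the jig's, z up. The long fence runs 130 mm from here in -y (inner face x = 0), the short fence 130 mm in -x (inner face y = 0); both 20 mm thick, 14 mm high. A home billet fills x -45 to 0, y -120 to 0 mm.
- billet_center (a point): Centre (half-way up) of the teak billet, a plain loose wooden block 45 x 120 x 45 mm (own x, y, z; long axis y), about 0.17 kg, that starts askew on the jig board between the fences and the robot. Home, it is at x -22.5, y -60, z +22.5 mm from the fence corner, its y axis along the long fence.
- cam_lever (a joint): Angle of the cam lever about its vertical pivot, rad. 0: at rest on its stop, arm parallel to the long fence, pointing away from the short fence. Grows clockwise seen from above. Highest lift at 1.571: arm square to the long fence, pointing away from it. Past that the cam draws back, to a stop at 2.2. A spring always pulls it towards 0: about 1 N at the knob at rest, 3 N at highest lift.
- lever_knob (a point): Middle of the upright round wooden knob at the end of the steel cam lever arm: 18 mm diameter, 50 mm high (25 mm above and below this point), 95 mm from the pivot, rigidly fixed to the arm. The arm, 8 mm thick and 18 mm wide, lies directly below the knob.
- lever_pivot (a point): On the lever's vertical pivot axis, level with the knob's middle; 22.5 mm in -x and 151 mm in -y from the fence corner (its axes). The cam is a steel disc 50 mm across, centred 9 mm off the pivot, 5 to 23 mm above the board. At rest its rim is 6 mm clear of a home billet's free end. The pivot is sprung: at highest lift it yields about 3 mm in -y and the cam presses with about 7 N.
- tuner: Beige electronic tuner box with a round orange button, 80 x 110 x 46 mm, beside the jig on the short fence's side; leave alone. Origin: centre of underside.
- bell: Small brass hand bell with wooden knob, 60 mm wide, 109 mm high, standing beside the jig on the lever's side; leave alone. Origin: centre of underside.
- hammer: Black-handled tuning hammer, 210 mm long, lying beyond the long fence; leave alone. Origin: centre of underside.
- dividers: Chrome dividers, 150 mm long, 60 mm wide, lying flat beside the jig on the lever's side; leave alone. Origin: centre of underside.
Not all that is in view belongs to the job. What is shaped like the part that bears billet_center but orange or purple is not meant.

How it is judged (in metres and radians):
On the way, in this order (a step that is already met when the one before it is completed fails the run):
1. the billet is square and flush in the fence corner while the lever is still at rest (x of billet_center in the frame of corner between -0.025 and -0.02 m and y of billet_center in the frame of corner between -0.0625 and -0.0575 m and z of billet_center in the frame of corner between 0.0195 and 0.0255 m and angle between the y axis of billet_center and the y axis of corner, either way round below 0.035 rad and value of joint cam_lever below 0.25 rad), for 0.2 s.
2. the lever is at its highest lift, the cam pressing on the billet (value of joint cam_lever between 1.431 and 1.711 rad and contact force between cam_lever and billet above 2 N), for 0.3 s.
At the end, for the whole second after the job is handed in: The billet lies on the jig board within 2.5 mm of touching each fence and square to them within 0.035 rad, the cam lever stands within 0.14 rad of its highest lift and still, the cam presses on the billet with over 2 N, and the gripper's fingers still bear on the lever with over 0.5 N (all of step 2 and x of billet_center in the frame of corner between -0.025 and -0.02 m and y of billet_center in the frame of corner between -0.0625 and -0.0575 m and z of billet_center in the frame of corner between 0.0195 and 0.0255 m and angle between the y axis of billet_center and the y axis of corner, either way round below 0.035 rad and contact force between the fingers and cam_lever above 0.5 N and velocity of joint cam_lever between -0.1 and 0.1 rad/s); the arm keeps its last pose, push and grip.
It fails at once if the tuner box, bell, hammer or dividers shifted by more than 20 mm (distance of any of tuner, bell, hammer, dividers from where it was at the start of the episode above 0.02 m).
It also fails if it takes over 58 s, if anything falls off the work surface, if the arm or the gripper's body presses on something with over 40 N, if the wrist force passes 120 N, or if a joint passes its speed limit or range.

### The arm

A 6-joint arm with a two-finger parallel gripper is mounted at the origin on the work surface. World frame = base frame: x ahead of the robot, y to its left, z up, the work surface at z = 0. Lengths are in m, angles in degrees, forces in N, time in s.
With the tool pointing down it reaches from about 0.4 to 0.825 m from the base axis. Payload 7 kg.
Tool frame: the origin (TCP) lies on the centre line of the jaws, within the pads' length; the fingertips stand 11 mm ahead of it and the grasp point (between the pads) lies 8 mm behind it; z points along the fingers, y is the line along which they close (so a half turn about z gives the same grasp; the last joint's range is limited). The gripper opens to 88 mm and grips with 3 to 60 N. Pads are 19 mm wide; open, the fingers measure 130 mm over their backs; the gripper's body (78 mm by 193 mm) begins 47 mm behind the grasp point.
Start: joints at [-56.431, 20.546, 0.682, 0, -70.136, -16.507], TCP at [0.198, -0.645, 0.238] pointing down, gripper open.
Joint ranges: [-176.03, 176.03], [-82.01, 121.73], [-58.28, 71.71], [-173.87, 95.51], [-174.79, -0.11], [-173.66, 173.66]. Speed limits (degrees/s): [136.94, 136.94, 172.46, 180, 180, 180].

### API

Orientations are given as [roll, pitch, yaw] about the fixed x, y, z axes, in that order (R = Rz(yaw) Ry(pitch) Rx(roll)).
In Python, from plant import r, capture, camera_model, job gives the robot as it stands.
- The arm moves only by the tool drive_tool, never from a script. Its argument "increments" is a list that holds one entry, the list of rows, each a list of 5 numbers: the gripper's target within -1 to 1 (fully open at 1, half-way at 0, shut at -1), then the shift along the tool's x, y, z scaled (see below), then the turn about the tool's z scaled (see below). In form: [[[gripper, tx, ty, tz, roll], ...]]. A call has 1 to 5 rows; each row is the pose to reach, as a shift and turn from the pose commanded when the call began, along the tool's axes at that moment, turning the shorter way round; what a row does not reach only later rows make up. The controller multiplies each number of a shift by 120 mm and each number of a turn by 360 degrees. A row lasts 1/8 s, in which the tool goes at most 62.5 mm and 10.7 degrees, less where a joint would pass 70% of its speed; a pose out of reach is approached as far as the arm can. A call with a number of a shift or a turn outside -1 to 1 is refused whole. A call with a gripper value outside its range is refused whole. The fingers move at their own pace and stop on an object; "squeeze" is the grip in N (left out, the last holds). Time passes only in rows, so rows that repeat a pose let the fingers close. It gives the time, the measured TCP pose, the force, the opening and the grip force at its end, in the units of the state.
- r.get_state(): the state, without advancing time (a new reading comes with each control period).
- capture(name): name is "scene" or "top" or "wrist"; returns the picture (400x640x3 uint8, red, green, blue); there is no depth.
- camera_model(name): a dict with "camera_matrix" (3x3 intrinsics, pixels), "rvec" (rotation vector, rad) and "tvec" (3), from world to camera coordinates, as OpenCV has them. Camera axes: x right, y down, z forward; pixel columns grow to the right and rows downward; lengths in m; the calibration is good to about 2 mm. A picture is of the moment at which its call begins: read the wrist's pose just before it. camera_model takes no time and is no camera call; for the wrist camera it gives the pose at the moment of the call.
- job.close_job(): hands the job in; it is judged then, once.
The state is a dict: "time_s": time; "joints": joint angles; "qd": joint speeds; "joint_torque": joint torques, N m; "tcp_pos": TCP position; "eef_rot": TCP orientation; "contact_force": force on the tool from outside, world axes, zero at the start; "moment": the same for the moment, N m; "gripper_width": finger opening in m; "gripper_force": force on a finger pad.
Only numpy, scipy, OpenCV 4.12 (cv2) and the standard library are available. Lean on these libraries where they do the work, as an engineer would, in place of code of your own. Each camera call takes 0.05 s, during which the arm holds its last target. There are 200 camera calls.

## Working session

There is one attempt and no reset: what is moved stays moved. The work goes in short steps, Python scripts to look and compute and a tool call to move; the robot and the scene stay as the last step left them, time stands still between calls to the robot, and variables do not carry over. Pictures are saved under pics/ and viewed, at most 10 in all, crops included, and the job is handed in when it is done.

Besides the shell and the picture viewer there is one more tool, called after "Emit:" as a command line: name --argument value ..., lists and objects as JSON in quotes. drive_tool: Moves the arm, as the interface text tells. Its arguments: {"type":"object","properties":{"increments":{"type":"array"},"squeeze":{"type":"number"}},"required":["increments"]}

```bash
mkdir -p pics; ls; python3 - <<'E'
from plant import r,capture,camera_model,job
import cv2
for n in("scene","top"):
    cv2.imwrite(f"pics/{n}0.png",capture(n)[:,:,::-1])
s=r.get_state();print(s)
E
```

```text
pics
{'time_s': 0.1, 'joints': array([-5.64314890e+01,  2.05890351e+01,  6.38496733e-01, -1.64423698e-02,
       -7.01350715e+01, -1.65052856e+01]), 'qd': array([ 0.04052714, -0.14487757,  0.16165454,  0.10252661,  0.09605317,
       -0.03292452]), 'joint_torque': array([-4.62553908e-04, -5.84164524e+01,  2.93752223e+01,  7.01558635e+00,
        1.01852103e-02, -6.86214162e-05]), 'tcp_pos': array([ 0.19789153, -0.64490398,  0.23669719]), 'eef_rot': array([ 1.79913526e+02, -9.50354279e-03, -1.62942366e+02]), 'contact_force': array([ 0.05411894,  0.76504244, -0.17406155]), 'moment': array([-0.03877518,  0.01771664,  0.01944187]), 'gripper_force': 0.0, 'gripper_width': 0.087805318555406}
```

View pics/scene0.png

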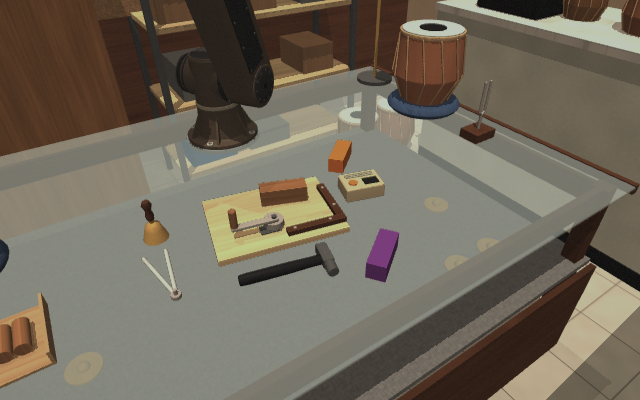

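View pics/top0.png

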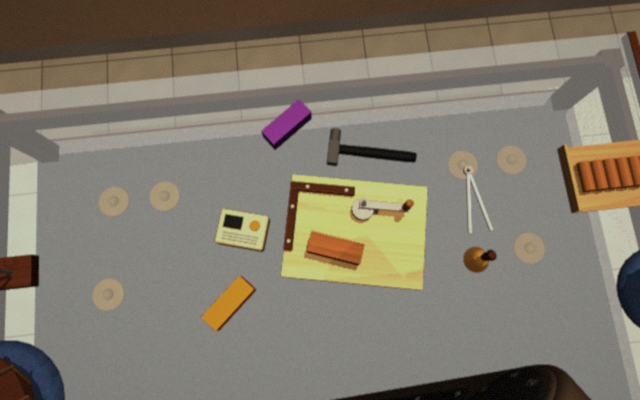

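The teak billet is at top (335,249). The decoys are the orange block at (228,303) and the purple one at (287,123). The billet is the brown one on the jig board, so I'll check it in an enlarged crop.

```bash
cat > h.py <<'E'
from plant import r,capture,camera_model,job
import cv2,numpy as np
def cam(n):
    m=camera_model(n);K=np.array(m["camera_matrix"],float);R=cv2.Rodrigues(np.array(m["rvec"],float))[0];t=np.array(m["tvec"],float).ravel()
    return K,R,t
def ray(c,uv,z):
    K,R,t=c;d=R.T@np.linalg.solve(K,[uv[0],uv[1],1.]);o=-R.T@t
    return o+d*(z-o[2])/d[2]
def proj(c,P):
    K,R,t=c;p=K@(R@np.asarray(P,float)+t);return p[:2]/p[2]
E
python3 - <<'E'
from h import *
c=cam("top");print(-c[1].T@c[2],c[0][0,0])
im=cv2.imread("pics/top0.png")[170:295,275:435]
cv2.imwrite("pics/crop1.png",cv2.resize(im,None,fx=4.8,fy=4.8,interpolation=cv2.INTER_CUBIC))
for uv in[(293,178),(427,187),(424,290),(283,276)]:print(ray(c,uv,.018).round(4))
E
```

```text
[0.35305297 0.026109   1.10307477] 477.5719035333535
[0.6493 0.054  0.018 ]
[ 0.5937 -0.256   0.018 ]
[ 0.3597 -0.2122  0.018 ]
[0.425  0.0984 0.018 ]
```

View pics/crop1.png

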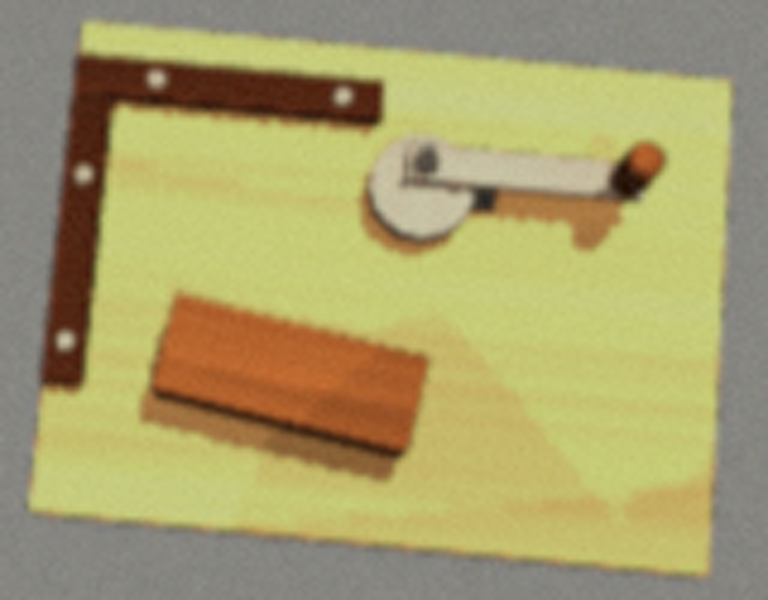

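```bash
python3 - <<'E'
from h import *
from scipy.optimize import least_squares as ls
c=cam("top")
U=lambda p:((p[0]+.5)/4.8-.5+275,(p[1]+.5)/4.8-.5+170)
# jig: fence line points at z=.032 inner corner edges, board corners
b=[ray(c,U(p),.018) for p in[(83,22),(732,80),(709,576),(30,513)]]
for i in range(4):
    d=b[(i+1)%4]-b[i];print("edge",np.linalg.norm(d).round(4),(np.degrees(np.arctan2(d[1],d[0]))).round(2))
f=[ray(c,U(p),.032) for p in[(113,102),(380,125),(84,387)]]
for q in(f[1]-f[0],f[2]-f[0]):print("fence",np.linalg.norm(q).round(4),np.degrees(np.arctan2(q[1],q[0])).round(2))
print("corner",f[0].round(4))
k=[ray(c,U(p),.063) for p in[(178,293),(428,357),(406,455),(152,394)]]
for i in range(4):
    d=k[(i+1)%4]-k[i];print("bil",np.linalg.norm(d).round(4),(np.degrees(np.arctan2(d[1],d[0]))).round(2))
print("billet c",np.mean(k,0).round(4))
yaw=-10.;a=np.radians(yaw);R=np.array([[np.cos(a),-np.sin(a)],[np.sin(a),np.cos(a)]])
print("billet in jig",(R.T@(np.mean(k,0)-f[0])[:2]).round(4))
for z in(.08,.09,.1,.11):print("knobtop",z,(R.T@(ray(c,U((647,158)),z)-f[0])[:2]).round(4))
print("pivot world",f[0][:2]+R@[-.0225,-.151],"knob",f[0][:2]+R@[-.0225,-.246])
for z in(.041,.05,.06):print("pivot",z,(R.T@(ray(c,U((427,160)),z)-f[0])[:2]).round(4))
E
```

```text
edge 0.3186 -101.47
edge 0.2393 168.44
edge 0.3183 78.49
edge 0.2391 -11.48
fence 0.1286 -101.26
fence 0.1375 168.65
corner [0.6137 0.0448 0.032 ]
bil 0.1178 -110.72
bil 0.0457 160.07
bil 0.1181 70.26
bil 0.0477 -20.35
billet c [ 0.4707 -0.0234  0.063 ]
billet in jig [-0.129 -0.092]
knobtop 0.08 [-0.0214 -0.2483]
knobtop 0.09 [-0.0237 -0.2465]
knobtop 0.1 [-0.026  -0.2447]
knobtop 0.11 [-0.0282 -0.2429]
pivot world [ 0.56533756 -0.09998036] knob [ 0.54884098 -0.19353709]
pivot 0.041 [-0.0205 -0.1511]
pivot 0.05 [-0.0224 -0.1504]
pivot 0.06 [-0.0246 -0.1496]
```

Emit:
drive_tool --increments '[[[1,-0.4,0.4,0,0],[1,-0.78,0.83,0,0],[1,-0.78,0.83,0,0]]]'

```text
time_s: 0.48
tcp_pos: [0.2592, -0.5198, 0.2378]
eef_rot: [180.0, 0.0, -162.8]
contact_force: [0.5, -0.4, 1.0]
gripper_width: 0.0878
gripper_force: 0.0
```

Emit:
drive_tool --increments '[[[1,-0.4,0.4,0,0],[1,-0.78,0.83,0,0],[1,-0.78,0.83,0,0]]]'

```text
time_s: 0.85
tcp_pos: [0.3195, -0.3977, 0.2378]
eef_rot: [-180.0, 0.0, -162.8]
contact_force: [0.4, -0.1, 0.9]
gripper_width: 0.0879
gripper_force: 0.0
```

Emit:
drive_tool --increments '[[[1,-0.4,0.4,0,0],[1,-0.78,0.83,0,0],[1,-0.78,0.83,0,0]]]'

```text
time_s: 1.23
tcp_pos: [0.38, -0.2754, 0.2377]
eef_rot: [-180.0, 0.0, -162.8]
contact_force: [0.4, -1.2, 0.2]
gripper_width: 0.0875
gripper_force: 0.0
```

Emit:
drive_tool --increments '[[[1,-0.4,0.4,0,0],[1,-0.78,0.83,0,0],[1,-0.78,0.83,0,0]]]'

```text
time_s: 1.6
tcp_pos: [0.4404, -0.1529, 0.2375]
eef_rot: [-180.0, 0.0, -162.8]
contact_force: [0.1, 0.5, -0.3]
gripper_width: 0.0876
gripper_force: 0.0
```

Emit:
drive_tool --increments '[[[1,-0.25,0.25,0,-0.03],[1,-0.5,0.5,0,-0.059],[1,-0.78,0.83,0,-0.088],[1,-0.78,0.83,0,-0.117],[1,-0.78,0.83,0,-0.146]]]'

```text
time_s: 2.22
tcp_pos: [0.4997, -0.0326, 0.2371]
eef_rot: [180.0, -0.1, -110.0]
contact_force: [-0.9, -0.1, -0.0]
gripper_width: 0.0878
gripper_force: 0.0
```

Emit:
drive_tool --increments '[[[1,0,0,0,0],[1,0,0,0,0]]]'

```text
time_s: 2.48
tcp_pos: [0.4993, -0.0328, 0.2374]
eef_rot: [180.0, -0.0, -110.7]
contact_force: [-1.7, 0.6, -0.4]
gripper_width: 0.0874
gripper_force: 0.0
```

```bash
python3 - <<'E'
from h import *
s=r.get_state();print(s["tcp_pos"],s["eef_rot"],s["joints"])
c=cam("wrist");np.savez("w1.npz",K=c[0],R=c[1],t=c[2]);print(-c[1].T@c[2])
im=capture("wrist")[:,:,::-1];cv2.imwrite("pics/w1.png",im)
cv2.imwrite("pics/w1b.png",cv2.resize(im,(800,500),interpolation=cv2.INTER_CUBIC))
E
```

```text
[ 0.49932134 -0.03281776  0.23740604] [ 1.79982454e+02 -1.92142430e-02 -1.10679727e+02] [ 1.87804796e+01  3.95736362e+00 -2.08525667e+01  4.05731235e-03
 -6.52158277e+01 -3.94619108e+01]
[ 0.47176573 -0.10523859  0.38409764]
```

View pics/w1b.png

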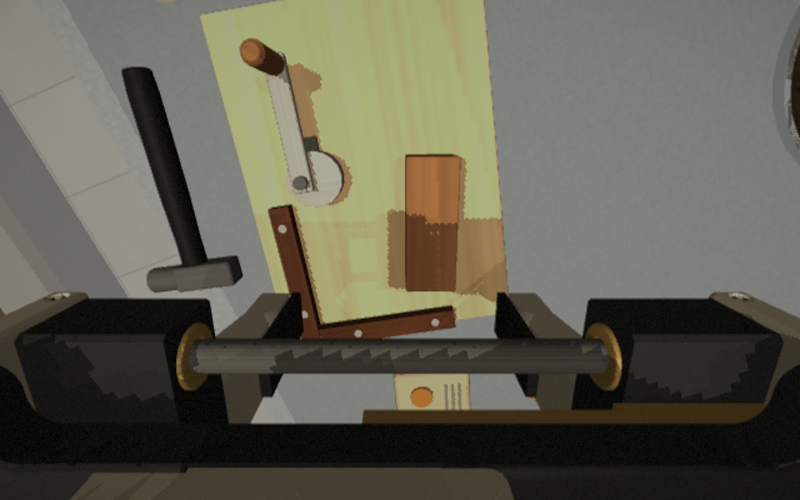

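The wrist view shows the billet top at (406,156)–(458,291), the inner fence corner near (320,325), the lever pivot at (300,183) and the knob top at (253,51).

```bash
python3 - <<'E'
from h import *
d=np.load("w1.npz");c=(d["K"],d["R"],d["t"])
U=lambda p:((p[0]+.5)/1.25-.5,(p[1]+.5)/1.25-.5)
im=cv2.imread("pics/w1.png")
cr=im[110:285,200:390];cv2.imwrite("pics/w1c.png",cv2.resize(cr,None,fx=3.4,fy=3.4,interpolation=cv2.INTER_CUBIC))
k=[ray(c,U(p),.063) for p in[(405,155),(461,157),(457,292),(404,291)]]
for i in range(4):
    e=k[(i+1)%4]-k[i];print("bil",np.linalg.norm(e).round(4),(np.degrees(np.arctan2(e[1],e[0]))).round(2))
print("billet c",np.mean(k,0).round(4))
f=[ray(c,U(p),.032) for p in[(320,325),(291,205),(454,308)]]
for q in(f[1]-f[0],f[2]-f[0]):print("fence",np.linalg.norm(q).round(4),np.degrees(np.arctan2(q[1],q[0])).round(2))
print("corner",f[0].round(4))
for z in(.09,.1,.11):print("knobtop",z,ray(c,U((253,51)),z).round(4))
E
```

```text
bil 0.0458 157.4
bil 0.1194 70.33
bil 0.0481 -21.78
bil 0.12 -110.76
billet c [ 0.4724 -0.022   0.063 ]
fence 0.1255 -101.6
fence 0.1375 167.34
corner [0.613  0.0428 0.032 ]
knobtop 0.09 [ 0.5472 -0.1917  0.09  ]
knobtop 0.1 [ 0.5446 -0.1887  0.1   ]
knobtop 0.11 [ 0.542  -0.1858  0.11  ]
```

View pics/w1c.png

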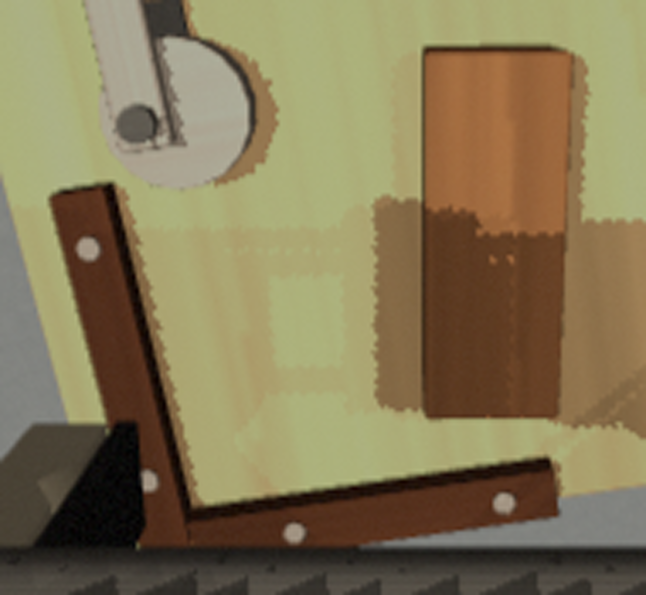

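Emit:
drive_tool --increments '[[[1,0,0.246,0,0.0],[1,0,0.246,0.4,0.0],[1,0,0.246,0.9,0.0],[1,0,0.246,0.9,0.0]]]'

```text
time_s: 3.02
tcp_pos: [0.4686, -0.0228, 0.1266]
eef_rot: [179.6, -0.3, -110.5]
contact_force: [0.2, 0.6, 0.9]
gripper_width: 0.0876
gripper_force: 0.0
```

Emit:
drive_tool --increments '[[[1,0,0,0.3,0.0],[1,0,0,0.55,0.0],[1,0,0,0.678,0.0],[1,0,0,0.678,0.0]]]'

```text
time_s: 3.52
tcp_pos: [0.4726, -0.0216, 0.0493]
eef_rot: [-180.0, -0.0, -110.4]
contact_force: [-0.3, 0.2, 0.6]
gripper_width: 0.0877
gripper_force: 0.0
```

Emit:
drive_tool --increments '[[[-1,0,0,0,0],[-1,0,0,0,0],[-1,0,0,0,0],[-1,0,0,0,0],[-1,0,0,0,0]]]' --squeeze 20

```text
time_s: 4.15
tcp_pos: [0.4718, -0.0216, 0.0484]
eef_rot: [-180.0, 0.0, -110.4]
contact_force: [-1.0, -0.3, 1.9]
gripper_width: 0.0448
gripper_force: 20.0
```

Emit:
drive_tool --increments '[[[-1,-0.07,0.01,0,-0.008],[-1,-0.14,0.02,0,-0.017],[-1,-0.206,0.032,0,-0.025],[-1,-0.206,0.032,0,-0.025],[-1,-0.206,0.032,0,-0.025]]]'

```text
time_s: 4.78
tcp_pos: [0.4772, 0.0036, 0.0484]
eef_rot: [-179.9, 0.1, -101.4]
contact_force: [0.6, 2.3, 3.2]
gripper_width: 0.045
gripper_force: 20.0
```

Emit:
drive_tool --increments '[[[-1,0,-0.2,0,0],[-1,0,-0.4,0,0],[-1,0,-0.6,0,0],[-1,0,-0.8,0,0],[-1,0,-0.8,0,0]]]'

```text
time_s: 5.4
tcp_pos: [0.5714, -0.0153, 0.0479]
eef_rot: [180.0, 0.1, -101.5]
contact_force: [-0.6, 6.4, 3.5]
gripper_width: 0.045
gripper_force: 19.9
```

Emit:
drive_tool --increments '[[[-1,0,-0.01,0,0],[-1,0,-0.02,0,0],[-1,0,-0.03,0,0],[-1,0,-0.03,0,0]]]'

```text
time_s: 5.9
tcp_pos: [0.5725, -0.0157, 0.0478]
eef_rot: [179.8, 0.0, -101.5]
contact_force: [-6.5, 10.2, 7.9]
gripper_width: 0.0453
gripper_force: 20.0
```

Emit:
drive_tool --increments '[[[-1,0,0.08,0,0],[-1,0,0.12,0,0],[-1,-0.035,0.12,0,0],[-1,-0.035,0.12,0,0]]]'

```text
time_s: 6.4
tcp_pos: [0.5609, -0.0095, 0.0479]
eef_rot: [180.0, -0.0, -101.4]
contact_force: [0.2, 3.2, 0.4]
gripper_width: 0.0448
gripper_force: 19.9
```

```bash
python3 - <<'E'
from h import *
c=cam("top");im=capture("top")[:,:,::-1][165:290,290:450]
cv2.imwrite("pics/t2.png",cv2.resize(im,None,fx=4.8,fy=4.8,interpolation=cv2.INTER_CUBIC))
E
```

```text
(no output)
```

View pics/t2.png

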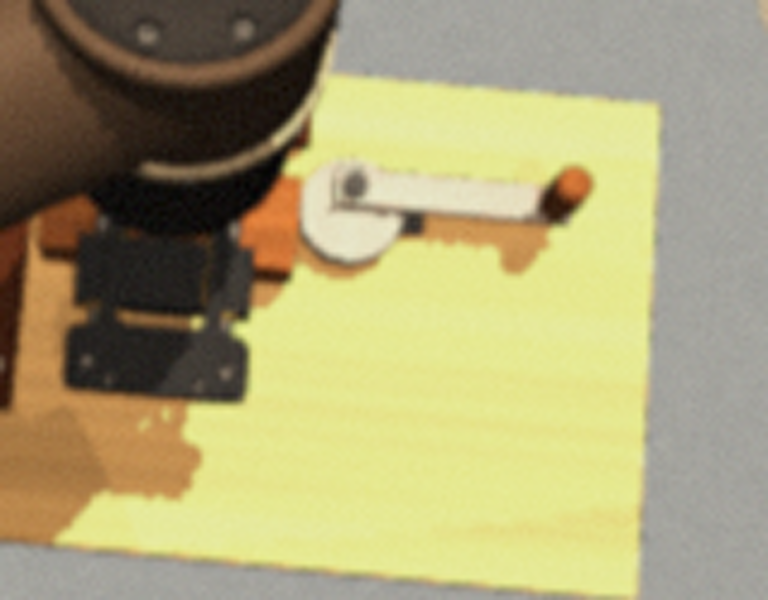

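The lever is still at rest and the billet's free end is clear of the cam. Next I'll push it to the long fence.

Emit:
drive_tool --increments '[[[-1,0,-0.06,0,0],[-1,0,-0.12,0,0],[-1,0,-0.13,0,0],[-1,0,-0.14,0,0],[-1,0,-0.14,0,0]]]'

```text
time_s: 7.08
tcp_pos: [0.576, -0.0135, 0.0478]
eef_rot: [179.8, -0.0, -101.4]
contact_force: [-3.5, 4.7, 4.4]
gripper_width: 0.0453
gripper_force: 20.0
```

Emit:
drive_tool --increments '[[[-1,0,-0.01,0,0],[-1,0,-0.02,0,0],[-1,0,-0.02,0,0]]]'

```text
time_s: 7.45
tcp_pos: [0.5784, -0.014, 0.0478]
eef_rot: [179.8, -0.1, -101.4]
contact_force: [-4.4, 3.9, 3.4]
gripper_width: 0.0451
gripper_force: 20.0
```

Emit:
drive_tool --increments '[[[-1,0,-0.01,0,0],[-1,0,-0.02,0,0],[-1,0,-0.02,0,0]]]'

```text
time_s: 7.82
tcp_pos: [0.5807, -0.0144, 0.0478]
eef_rot: [179.8, -0.0, -101.4]
contact_force: [-3.7, 3.7, 4.0]
gripper_width: 0.0451
gripper_force: 20.0
```

Emit:
drive_tool --increments '[[[-1,0,-0.01,0,0],[-1,0,-0.02,0,0],[-1,0,-0.02,0,0]]]'

```text
time_s: 8.2
tcp_pos: [0.5819, -0.0147, 0.0478]
eef_rot: [179.7, -0.1, -101.4]
contact_force: [-7.4, 6.0, 7.3]
gripper_width: 0.0445
gripper_force: 19.9
```

Emit:
drive_tool --increments '[[[-1,-0.01,0,0,0],[-1,-0.02,0,0,0],[-1,-0.02,0,0,0]]]'

```text
time_s: 8.57
tcp_pos: [0.5822, -0.0138, 0.0477]
eef_rot: [179.7, -0.2, -101.4]
contact_force: [-6.6, -2.1, 6.3]
gripper_width: 0.0446
gripper_force: 19.9
```

Emit:
drive_tool --increments '[[[-1,-0.01,0,0,0],[-1,-0.02,0,0,0],[-1,-0.02,0,0,0]]]'

```text
time_s: 8.95
tcp_pos: [0.5826, -0.012, 0.0477]
eef_rot: [179.7, -0.2, -101.4]
contact_force: [-6.0, -5.7, 6.6]
gripper_width: 0.0449
gripper_force: 19.9
```

Emit:
drive_tool --increments '[[[-1,-0.01,0,0,0],[-1,-0.02,0,0,0],[-1,-0.02,0,0,0]]]'

```text
time_s: 9.32
tcp_pos: [0.5831, -0.0098, 0.0477]
eef_rot: [179.7, -0.2, -101.4]
contact_force: [-6.3, -5.6, 6.8]
gripper_width: 0.0446
gripper_force: 19.9
```

Emit:
drive_tool --increments '[[[-1,-0.01,0,0,0],[-1,-0.02,0,0,0],[-1,-0.02,0,0,0]]]'

```text
time_s: 9.7
tcp_pos: [0.5836, -0.0077, 0.0477]
eef_rot: [179.7, -0.2, -101.4]
contact_force: [-5.9, -6.8, 6.9]
gripper_width: 0.0448
gripper_force: 19.9
```

Emit:
drive_tool --increments '[[[-1,-0.01,0,0,0],[-1,-0.02,0,0,0],[-1,-0.02,0,0,0]]]'

```text
time_s: 10.07
tcp_pos: [0.5838, -0.0074, 0.0478]
eef_rot: [179.7, -0.4, -101.4]
contact_force: [-3.8, -18.2, 7.0]
gripper_width: 0.0447
gripper_force: 20.0
```

Emit:
drive_tool --increments '[[[-1,0,-0.01,0,0],[-1,0,-0.02,0,0],[-1,0,-0.02,0,0]]]'

```text
time_s: 10.45
tcp_pos: [0.5839, -0.0075, 0.0477]
eef_rot: [179.5, -0.4, -101.4]
contact_force: [-13.2, -13.2, 13.9]
gripper_width: 0.0448
gripper_force: 20.0
```

Emit:
drive_tool --increments '[[[-1,0,-0.01,0,0],[-1,0,-0.02,0,0],[-1,0,-0.02,0,0]]]'

```text
time_s: 10.82
tcp_pos: [0.584, -0.0076, 0.0476]
eef_rot: [179.3, -0.4, -101.5]
contact_force: [-21.8, -7.3, 22.2]
gripper_width: 0.0445
gripper_force: 20.0
```

Emit:
drive_tool --increments '[[[-1,0,0.035,0,0],[-1,0,0.035,0,0],[0.3,0,0.035,0,0],[0.3,0,0.035,0,0],[0.3,0,0.035,0,0]]]'

```text
time_s: 11.45
tcp_pos: [0.5877, -0.0027, 0.0482]
eef_rot: [-180.0, 0.0, -101.4]
contact_force: [-0.3, 0.2, 0.1]
gripper_width: 0.0567
gripper_force: 0.0
```

Emit:
drive_tool --increments '[[[0.3,0,0,0,0],[0.3,0,0,-0.3,0],[0.3,0,0,-0.7,0],[0.3,0,0,-1,0],[0.3,0,0,-1,0]]]'

```text
time_s: 12.08
tcp_pos: [0.5894, -0.0022, 0.1717]
eef_rot: [-179.7, 0.2, -101.3]
contact_force: [0.5, -0.3, -0.4]
gripper_width: 0.0569
gripper_force: 0.0
```

Emit:
drive_tool --increments '[[[0.3,0.3,0.3,-0.4,0],[0.3,0.6,0.5,-0.5,0],[0.3,0.9,0.5,-0.5,0],[0.3,1,0.5,-0.5,0]]]'

```text
time_s: 12.58
tcp_pos: [0.5041, -0.1098, 0.228]
eef_rot: [180.0, 0.0, -101.4]
contact_force: [0.9, 0.4, -0.3]
gripper_width: 0.057
gripper_force: 0.0
```

```bash
python3 - <<'E'
from h import *
s=r.get_state();print(s["tcp_pos"],s["eef_rot"],s["contact_force"])
im=capture("top")[:,:,::-1];cv2.imwrite("pics/t3f.png",im)
c=cam("wrist");np.savez("w2.npz",K=c[0],R=c[1],t=c[2])
w=capture("wrist")[:,:,::-1];cv2.imwrite("pics/w2.png",w)
cv2.imwrite("pics/w2b.png",np.vstack([cv2.resize(w,(640,400))[:, :],np.zeros((4,640,3),np.uint8),cv2.resize(im[165:290,270:430],(249,195))if 0 else cv2.copyMakeBorder(cv2.resize(im[168:230,275:425],None,fx=3.1,fy=3.1,interpolation=cv2.INTER_CUBIC),0,0,0,640-465,cv2.BORDER_CONSTANT)]))
E
```

```text
[ 0.50410141 -0.10979526  0.22797834] [ 1.79993042e+02  1.24769194e-02 -1.01447165e+02] [ 0.90846383  0.42635319 -0.33320621]
```

View pics/w2b.png

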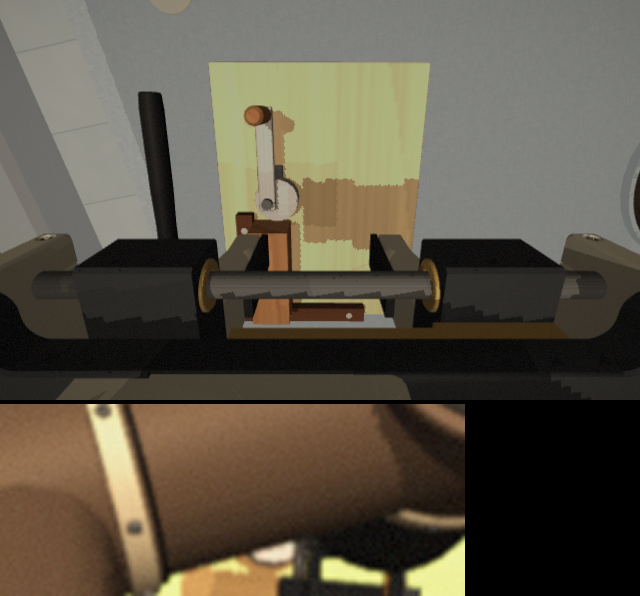

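```bash
python3 - <<'E'
from h import *
w=cv2.imread("pics/w2.png")[90:330,220:380]
cv2.imwrite("pics/w2c.png",cv2.resize(w,None,fx=3.3*.75,fy=3.3*.75,interpolation=cv2.INTER_CUBIC)if 0 else cv2.resize(w,(400,600),interpolation=cv2.INTER_CUBIC))
E
```

```text
(no output)
```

View pics/w2c.png

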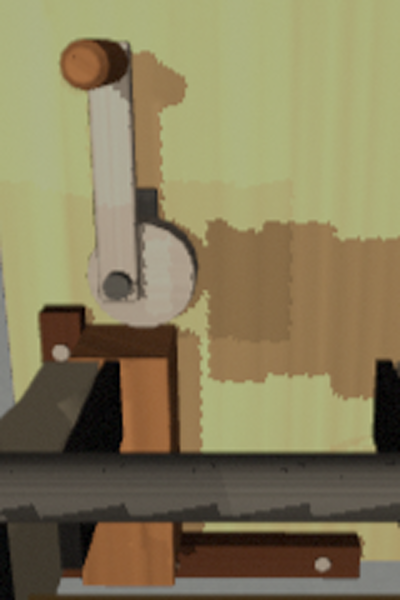

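```bash
python3 - <<'E'
from h import *
d=np.load("w2.npz");c=(d["K"],d["R"],d["t"])
U=lambda p:((p[0]+.5)/2.5-.5+220,(p[1]+.5)/2.5-.5+90)
a=np.radians(-11.4);R=np.array([[np.cos(a),-np.sin(a)],[np.sin(a),np.cos(a)]])
J=lambda p,z:(R.T@(ray(c,U(p),z)[:2])*1000).round(1)
print("billet top: freeL,freeR,endL,endR",[J(p,.063) for p in[(75,357),(175,357),(83,584),(173,585)]])
print("free bottom R",J((175,325),.018),"fence long end inner top",J((85,307),.032))
print("short fence inner top: near billet, far",J((180,548),.032),J((360,550),.032), "bottom",J((190,533),.018),J((360,533),.018))
print("cam low rim",J((140,326),.041),"cam right",J((197,268),.041),"knob top",[J((84,64),z) for z in(.09,.1,.11)])
print("pivot",J((117,285),.05))
print("tcp-based billet", (R.T@[.584,-.0076]*1000).round(1))
E
```

```text
billet top: freeL,freeR,endL,endR [array([591.3,  47.3]), array([547.4,  47.3]), array([595.1, 166. ]), array([551.5, 166.6])]
free bottom R [551.5  49.4] fence long end inner top [592.4  35. ]
short fence inner top: near billet, far [550.8 168.6] [456.5 169.9] bottom [546.6 169.5] [454.5 169.5]
cam low rim [565.4  41.1] cam right [538.4  13. ] knob top [array([574.2, -77.8]), array([572.2, -78.1]), array([570.1, -78.4])]
pivot [573.6  18.3]
tcp-based billet [574. 108.]
```

Emit:
drive_tool --increments '[[[1,0.2,-0.2,0,0],[1,0.4,-0.4,0,0],[1,0.579,-0.484,0,0],[1,0.579,-0.484,0,0],[1,0.579,-0.484,0,0]]]'

```text
time_s: 13.3
tcp_pos: [0.5482, -0.1874, 0.2274]
eef_rot: [179.9, 0.0, -101.4]
contact_force: [0.2, 0.3, -0.3]
gripper_width: 0.0876
gripper_force: 0.0
```

```bash
python3 - <<'E'
from h import *
s=r.get_state();print(s["tcp_pos"],s["eef_rot"],s["contact_force"])
im=capture("top")[:,:,::-1];cv2.imwrite("pics/t4f.png",im)
sc=capture("scene")[:,:,::-1];cv2.imwrite("pics/s4f.png",sc)
c=cam("wrist");np.savez("w4.npz",K=c[0],R=c[1],t=c[2]);cv2.imwrite("pics/w4f.png",capture("wrist")[:,:,::-1])
# home model overlay
a=np.radians(-11.4);R=np.array([[np.cos(a),-np.sin(a)],[np.sin(a),np.cos(a)]])
C=R@[.5965,.1685]
a1=cv2.resize(sc[170:270,195:355],(640,400),interpolation=cv2.INTER_CUBIC)[:,:395]
a2=cv2.resize(im[168:295,275:400],None,fx=3.15,fy=3.15,interpolation=cv2.INTER_CUBIC)
h=400;cv2.imwrite("pics/v4.png",np.hstack([cv2.resize(sc[170:270,255:355],(400,400),interpolation=cv2.INTER_CUBIC),cv2.resize(a2,(394,400))]))
E
```

```text
[ 0.5482284  -0.18741129  0.22740302] [ 1.79925593e+02  3.19813441e-03 -1.01366278e+02] [ 0.21240353  0.28972444 -0.27530011]
```

View pics/v4.png

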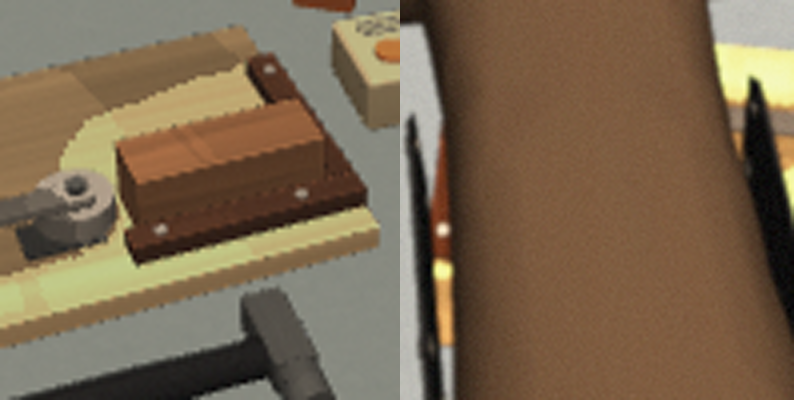

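The scene view shows the billet flush: its long side is on the long fence and its end on the short fence, with the cam clear of the free end. Next I'll lower onto the knob.

Emit:
drive_tool --increments '[[[1,0.018,0,0.3,0],[1,0.018,0,0.6,0],[1,0.018,0,0.6,0],[1,0.018,0,0.6,0]]]'

```text
time_s: 13.95
tcp_pos: [0.5487, -0.1902, 0.1577]
eef_rot: [-179.9, -0.0, -101.3]
contact_force: [0.3, 0.2, 1.3]
gripper_width: 0.0877
gripper_force: 0.0
```

Emit:
drive_tool --increments '[[[1,0,0,0.2,0],[1,0,0,0.45,0],[1,0,0,0.71,0],[1,0,0,0.71,0]]]'

```text
time_s: 14.45
tcp_pos: [0.5474, -0.1902, 0.0708]
eef_rot: [179.9, -0.0, -101.4]
contact_force: [-0.3, -0.4, 0.2]
gripper_width: 0.088
gripper_force: 0.0
```

Emit:
drive_tool --increments '[[[-1,0,0,0,0],[-1,0,0,0,0],[-1,0,0,0,0],[-1,0,0,0,0],[-1,0,0,0,0]]]' --squeeze 10

```text
time_s: 15.08
tcp_pos: [0.5478, -0.1903, 0.0712]
eef_rot: [-180.0, 0.0, -101.4]
contact_force: [-0.3, -0.1, -0.4]
gripper_width: 0.043
gripper_force: 0.0
```

Emit:
drive_tool --increments '[[[-1,0,0,0,0],[-1,0,0,0,0],[-1,0,0,0,0]]]'

```text
time_s: 15.45
tcp_pos: [0.5469, -0.1904, 0.0707]
eef_rot: [179.9, -0.0, -101.4]
contact_force: [-1.6, -0.5, 1.6]
gripper_width: 0.0178
gripper_force: 10.0
```

Emit:
drive_tool --increments '[[[-1,-0.01,0.124,0,0.025],[-1,-0.039,0.245,0,0.05],[-1,-0.086,0.359,0,0.075],[-1,-0.151,0.465,0,0.1],[-1,-0.232,0.56,0,0.125]]]' --squeeze 20

```text
time_s: 16.08
tcp_pos: [0.4864, -0.1501, 0.0711]
eef_rot: [-180.0, -0.1, -146.7]
contact_force: [-0.1, -3.6, -0.0]
gripper_width: 0.0176
gripper_force: 20.0
```

Emit:
drive_tool --increments '[[[-1,0,0,0,0],[-1,0,0,0,0]]]'

```text
time_s: 16.32
tcp_pos: [0.4867, -0.1505, 0.071]
eef_rot: [180.0, -0.1, -146.1]
contact_force: [-3.5, -4.5, 2.3]
gripper_width: 0.0177
gripper_force: 20.0
```

Emit:
drive_tool --increments '[[[-1,-0.01,0.124,0,0.025],[-1,-0.039,0.245,0,0.05],[-1,-0.086,0.359,0,0.075],[-1,-0.151,0.465,0,0.1],[-1,-0.21,0.537,0,0.119]]]'

```text
time_s: 16.95
tcp_pos: [0.4708, -0.0832, 0.0706]
eef_rot: [-179.9, -0.2, 170.7]
contact_force: [-4.3, -7.9, 2.3]
gripper_width: 0.0176
gripper_force: 20.0
```

Emit:
drive_tool --increments '[[[-1,0,0,0,0],[-1,0,0,0,0]]]'

```text
time_s: 17.2
tcp_pos: [0.4712, -0.083, 0.0707]
eef_rot: [-179.9, -0.2, 171.0]
contact_force: [-5.3, -3.4, 5.5]
gripper_width: 0.0173
gripper_force: 20.0
```

```bash
python3 - <<'E'
from h import *
s=r.get_state();print(s["tcp_pos"],s["eef_rot"],s["contact_force"],s["joints"])
a=np.radians(-11.4);R=np.array([[np.cos(a),-np.sin(a)],[np.sin(a),np.cos(a)]])
q=R.T@s["tcp_pos"][:2]-[.5738,.0165];print(q,np.hypot(*q),np.arctan2(-q[0],-q[1]), np.arctan2(-q[0],-q[1]-.003),R.T@s["contact_force"][:2])
E
```

```text
[ 0.47117698 -0.08297517  0.07070347] [-179.91977718   -0.20059177  170.99834357] [-5.28090187 -3.35767869  5.46336511] [ 1.36440908e+01  1.27824438e+01 -3.58150627e+01 -4.81236602e-03
 -4.16185087e+01 -1.12642003e+02]
[-0.09551814 -0.00470658] 0.0956340275412919 1.521561974217827 1.5529317008770518 [-4.51304604 -4.33524465]
```

Emit:
drive_tool --increments '[[[-1,0,0.012,0,0],[-1,0,0.012,0,0],[-1,0,0.012,0,0],[-1,0,0.012,0,0],[-1,0,0.012,0,0]]]'

```text
time_s: 17.82
tcp_pos: [0.4713, -0.0819, 0.0706]
eef_rot: [-179.9, -0.2, 171.0]
contact_force: [-5.9, -4.4, 5.0]
gripper_width: 0.0179
gripper_force: 20.0
```

```bash
python3 - <<'E'
from h import *
s=r.get_state();print(s["tcp_pos"],s["eef_rot"],s["contact_force"],s["qd"])
sc=capture("scene")[:,:,::-1];t=capture("top")[:,:,::-1]
cv2.imwrite("pics/v5.png",np.hstack([cv2.resize(sc[170:270,225:355],(520,400),interpolation=cv2.INTER_CUBIC),cv2.resize(t[165:295,275:365],(277,400),interpolation=cv2.INTER_CUBIC)]))
E
```

```text
[ 0.47128868 -0.08193957  0.0706125 ] [-179.90451808   -0.21130823  170.9751011 ] [-5.91655897 -4.42448789  4.96177157] [-0.000674    0.04756527 -0.02197847 -0.10948996 -0.02834579  0.0213937 ]
```

View pics/v5.png

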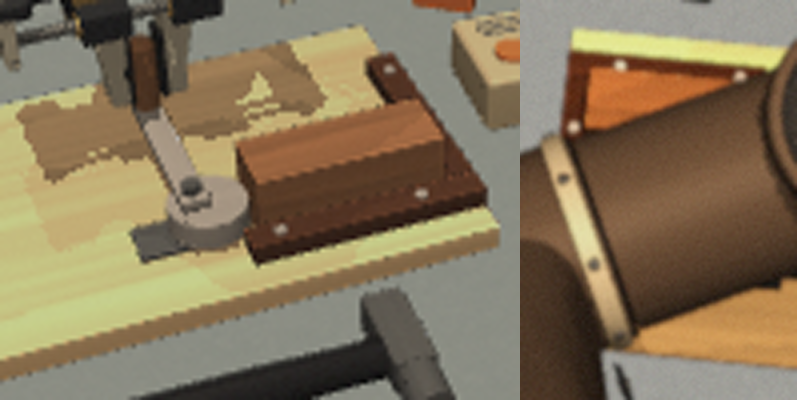

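The cam presses on the billet's free end, the arm points square away from the long fence, and the billet is flush on both fences with the knob held. Handing in.

```bash
python3 -c "
from plant import job
print(job.close_job())"
```

```text
the job is handed in; nothing more can be done
None
```

I handed the job in at about 18 s with no verdict shown: the billet looks flush on both fences, the lever is held at about 1.56 rad by my estimate, and the cam rests on the billet, though I could not read its force directly.

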